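# Sort cut tubes by length into the welding bench rack

## Robot

A 6-joint arm with a two-finger parallel gripper is mounted at the origin on the work surface. World frame = base frame: x ahead of the robot, y to its left, z up, the work surface at z = 0. Lengths are in m, angles in rad, forces in N, time in s.
With the tool pointing down it reaches from about 0.3 to 0.775 m from the base axis. Payload 14.6 kg.
Tool frame: the origin (TCP) lies at the very end of the fingers, on their centre line; the grasp point (between the pads) lies 19 mm behind it; z points along the fingers, y is the line along which they close (so a half turn about z gives the same grasp; the last joint's range is limited). The gripper opens to 94 mm and grips with 3 to 60 N. Pads are 16 mm wide; open, the fingers measure 119 mm over their backs; the gripper's body (75 mm by 177 mm) begins 78 mm behind the grasp point.
Start: joints at [1.282, 0.3, 1.521, -0, 1.321, -0.067], TCP at [0.121, 0.537, 0.205] pointing down, gripper open.
Joint ranges: [-3.03, 3.03], [-0.79, 2.21], [0.23, 2.52], [-1.04, 4.18], [0, 3.07], [-2.55, 2.55]. Speed limits (rad/s): [2.22, 2.22, 2.57, 3.14, 3.14, 3.14].

## Interface

Orientations are given as [roll, pitch, yaw] about the fixed x, y, z axes, in that order (R = Rz(yaw) Ry(pitch) Rx(roll)).
In Python, from station import ctrl gives the robot as it stands.
- The arm moves only by the tool move_arm, never from a script. Its argument "targets" is a list of rows, each a list of 6 numbers: the shift along the tool's x, y, z in units of 1000 mm (1.0 is 1000 mm), then the turn, a rotation vector about the tool's x, y, z in units of 30 degrees (1.0 is 30 degrees). In form: [[tx, ty, tz, ax, ay, az], ...]. A call has exactly 5 rows; each row is the pose to reach, as a shift and turn from the pose commanded when the call began, along the tool's axes at that moment; what a row does not reach only later rows make up. A row lasts 1/12 s, in which the tool goes at most 41.7 mm and 7.16 degrees, less where a joint would pass 70% of its speed; a pose out of reach is approached as far as the arm can. A call with a number of a shift or a turn outside -1 to 1 is refused whole. A call with a gripper value outside its range is refused whole. "fingers" is the opening, from -1 (shut) to 1 (fully open), set as the call begins (left out, the last holds). The fingers move at their own pace and stop on an object; "grip_force" is the grip in N (left out, the last holds). Time passes only in rows, so rows that repeat a pose let the fingers close, or fill a call up. It gives the time, the measured TCP pose, the force and the opening at its end, in the units of the state.
- ctrl.get_obs(): the state, without advancing time (a new reading comes with each control period).
- ctrl.camera(name): name is "side" or "top" or "wrist"; returns the picture (384x512x3 uint8, red, green, blue); there is no depth.
- ctrl.camera_info(name): a dict with "fx", "fy", "cx", "cy" (pixels), "k1" (the pictures are not rectified: a ray, as slopes to the right and down, at radius r is drawn at 1 + k1 r^2 times it, then the intrinsics apply), "rvec" (rotation vector, rad) and "tvec" (3), from world to camera coordinates, as OpenCV has them. Camera axes: x right, y down, z forward; pixel columns grow to the right and rows downward; lengths in m; the calibration is good to about 2 mm. A picture is of the moment at which its call begins: read the wrist's pose just before it. camera_info takes no time and is no camera call; for the wrist camera it gives the pose at the moment of the call.
- ctrl.hand_in(): hands the job in, once; it reports no verdict.
The state is a dict: "time_s": time; "qpos": joint angles; "joint_vel": joint speeds; "tau": joint torques, N m; "ee_pos": TCP position; "eef_rot": TCP orientation; "force": force on the tool from outside, world axes, zero at the start; "moment": the same for the moment, N m; "grip_width": finger opening in m.
Only numpy, scipy, OpenCV 4.12 (cv2) and the standard library are available. Lean on these libraries where they do the work, as an engineer would, in place of code of your own. Each camera call takes 0.05 s, during which the arm holds its last target. There are 200 camera calls.

## Task

Sort the three loose slotted tubes by length: put each one in the row of the grey rack whose bolted sample tube has the same length. Each must lie flat on the floor of its row with its slots up, roughly parallel to its sample; set the tubes down, do not drop them, and leave the bin, the spray can and the hammer alone.

Things in the scene. Friction and masses are not known exactly. Their poses are not given: they have to be found in the camera images.
- rack: Fixed grey steel rack lying on the bench, 160 (x) x 402 (y) x 10 mm, floor 3 mm thick. Three equal open rows side by side, centre lines at y = -133, 0, +133 mm, each 130 mm wide (y) and 154 mm deep (x) inside; rims and dividers 3 mm thick, tops 10 mm above the bench. Origin: centre of underside; x points away from the robot.
- sample_short: Sample tube marking the row for the short size; which row varies. Fixed at the row's far end, on its centre line, 62 mm in +x of the rack's centre. Slotted steel square tube, 22 x 22 mm, 45 mm long, dark bolt head (12 mm wide, 4 mm high) mid-top. Origin: centre of underside, on the rack floor; y is its long axis, x points away from the robot; axes as the rack's.
- sample_medium: Sample tube marking the row for the medium size; which row varies. Fixed at the row's far end, on its centre line, 62 mm in +x of the rack's centre. Slotted steel square tube, 22 x 22 mm, 75 mm long, dark bolt head (12 mm wide, 4 mm high) mid-top. Origin: centre of underside, on the rack floor; y is its long axis, x points away from the robot; axes as the rack's.
- sample_long: Sample tube marking the row for the long size; which row varies. Fixed at the row's far end, on its centre line, 62 mm in +x of the rack's centre. Slotted steel square tube, 22 x 22 mm, 105 mm long, dark bolt head (12 mm wide, 4 mm high) mid-top. Origin: centre of underside, on the rack floor; y is its long axis, x points away from the robot; axes as the rack's.
- part_short: Loose short tube: slotted steel square tube, 22 x 22 mm, 45 mm long, about 70 g, no bolt. Starts flat on the bench between robot and rack, slots up, in any of three places, long axis up to 57 degrees either side of left-right. Origin: centre of underside; y is its long axis (grip across x), z goes up through the slotted face.
- part_medium: Loose medium tube: slotted steel square tube, 22 x 22 mm, 75 mm long, about 115 g, no bolt. Starts flat on the bench between robot and rack, slots up, in any of three places, long axis up to 57 degrees either side of left-right. Origin: centre of underside; y is its long axis (grip across x), z goes up through the slotted face.
- part_long: Loose long tube: slotted steel square tube, 22 x 22 mm, 105 mm long, about 160 g, no bolt. Starts flat on the bench between robot and rack, slots up, in any of three places, long axis up to 57 degrees either side of left-right. Origin: centre of underside; y is its long axis (grip across x), z goes up through the slotted face.
- bin: Bystander: empty blue plastic bin 170 x 130 x 85 mm, on the left. Origin: centre of underside. Leave alone.
- spray: Bystander: upright spray can, 60 mm diameter, 170 mm high, on the left. Origin: centre of underside. Leave alone.
- hammer: Bystander: hammer 260 mm long lying along its x, on the right. Origin: under its middle. Leave alone.
Things that resemble listed ones, but are neither listed nor needed, are in the scene too. Leave any red or yellow look-alike of the part_medium alone.

How it is judged:
By the outcome, as a careful person would: the job done as asked, in the order asked, and still so for the second after the job is handed in, with the robot touching nothing.
It also fails if it takes over 62 s, if anything falls off the work surface, if the arm or the gripper's body presses on something with over 40 N, if the wrist force passes 120 N, or if a joint passes its speed limit or range.

## Working session

There is one attempt and no reset: what is moved stays moved. The work goes in short steps, Python scripts to look and compute and a tool call to move; the robot and the scene stay as the last step left them, time stands still between calls to the robot, and variables do not carry over. Pictures are saved under pics/ and viewed, on a budget of 10 in all, crops included, one or two more only if the job needs it, and the job is handed in when it is done.

Besides the shell and the picture viewer there is one more tool, called after ">>>" as name(argument=value, ...), one argument or row to a line, values as JSON. move_arm: Moves the arm, as the interface text tells. Shifts and turns lie within -1 to 1; 1 stands for 1000 mm of shift or 30 degrees of turn. Its arguments: {"type":"object","properties":{"targets":{"type":"array"},"fingers":{"type":"number"},"grip_force":{"type":"number"}},"required":["targets"]}

```bash
mkdir -p pics; ls
python3 - <<'E'
from station import ctrl
import cv2,numpy as np
o=ctrl.get_obs();print({k:np.round(v,3) for k,v in o.items()})
for n in ("top","side"):
    im=ctrl.camera(n);cv2.imwrite(f"pics/{n}0.png",im[:,:,::-1]);print(n,ctrl.camera_info(n))
print(ctrl.camera_info("wrist"))
E
```

```text
pics
{'time_s': np.float64(0.0), 'qpos': array([ 1.282,  0.3  ,  1.522, -0.   ,  1.321, -0.067]), 'joint_vel': array([-0.001,  0.002, -0.   , -0.   ,  0.   , -0.002]), 'tau': array([ 0.0000e+00, -5.3180e+01, -3.5275e+01,  7.1000e-02,  2.4000e-02,
       -0.0000e+00]), 'ee_pos': array([0.121, 0.536, 0.205]), 'eef_rot': array([-3.14, -0.  ,  2.92]), 'force': array([-0.533,  0.007,  0.685]), 'moment': array([ 0.03 , -0.069, -0.005]), 'grip_width': np.float64(0.094)}
top {'fx': 470.2417121495734, 'fy': 470.2417121495734, 'cx': 260.3987610041863, 'cy': 190.61523194638693, 'k1': 0.012714627246572808, 'rvec': array([ 2.09526191, -2.1461987 ,  0.21814229]), 'tvec': array([0.02063265, 0.54195717, 1.44097207])}
side {'fx': 483.7735119607292, 'fy': 483.7735119607292, 'cx': 252.4084374766717, 'cy': 196.5546482317063, 'k1': -0.20603459009355027, 'rvec': array([ 0.42312762, -2.82811394,  1.05714201]), 'tvec': array([0.52623332, 0.15021623, 1.51997625])}
{'fx': 337.3605868308504, 'fy': 337.3605868308504, 'cx': 262.5503931502527, 'cy': 193.280767461042, 'k1': -0.04893983678814237, 'rvec': array([-2.29912691, -1.8372208 , -0.22355214]), 'tvec': array([-0.54914733, -0.02519565,  0.3906467 ])}
```

View pics/top0.png

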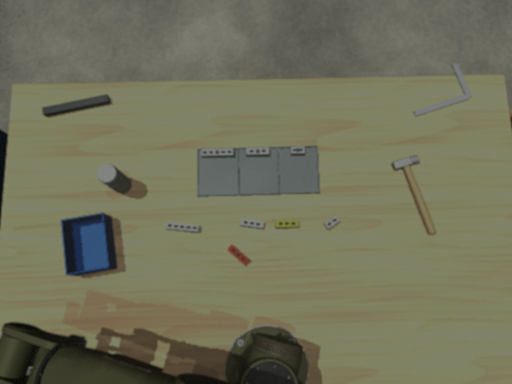

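View pics/side0.png

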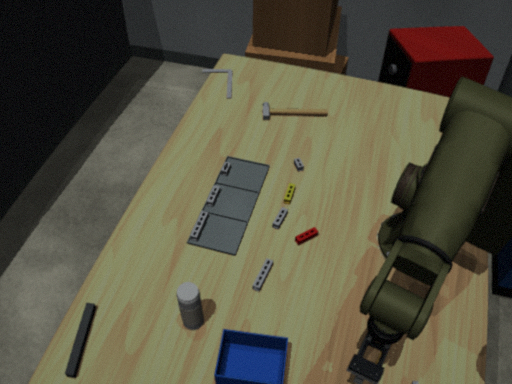

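The top view shows grey tubes at (183,228) long, (253,224) medium and (332,223) short. The red (239,255) and yellow (287,224) ones are the look-alikes to leave. Samples from left to right are long (218,153), medium (258,152) and short (298,150). Next I measure them with masks.

```bash
cat > h.py <<'E'
import cv2,numpy as np
from scipy.spatial.transform import Rotation as R
from station import ctrl
def ray_plane(info,px,z):
    K=np.array([[info['fx'],0,info['cx']],[0,info['fy'],info['cy']],[0,0,1.]])
    u=cv2.undistortPoints(np.float64(px).reshape(-1,1,2),K,np.array([info['k1'],0,0,0.])).reshape(-1,2)
    M=R.from_rotvec(info['rvec']).as_matrix();c=-M.T@info['tvec']
    d=np.c_[u,np.ones(len(u))]@M
    return c+d*((z-c[2])/d[:,2])[:,None]
def proj(info,P):
    K=np.array([[info['fx'],0,info['cx']],[0,info['fy'],info['cy']],[0,0,1.]])
    return cv2.projectPoints(np.float64(P).reshape(-1,3),np.float64(info['rvec']),np.float64(info['tvec']),K,np.array([info['k1'],0,0,0.]))[0].reshape(-1,2)
def fit(info,mask,z,box):
    """min-area rect of the mask's biggest blob in box (u0,v0,u1,v1), on plane z -> centre, yaw of long axis, sizes"""
    m=np.zeros_like(mask);u0,v0,u1,v1=box;m[v0:v1,u0:u1]=mask[v0:v1,u0:u1]
    cs,_=cv2.findContours(m,cv2.RETR_EXTERNAL,cv2.CHAIN_APPROX_NONE)
    c=max(cs,key=cv2.contourArea)
    P=ray_plane(info,c.reshape(-1,2),z)[:,:2]
    ce,wh,a=cv2.minAreaRect(np.float32(P*1000))
    if wh[0]<wh[1]: a+=90
    a=(a+0)%180
    return np.round(ce,1),round(a,1),np.round(sorted(wh),1),cv2.contourArea(c)
E
python3 - <<'E'
from h import *
info=ctrl.camera_info("top");im=cv2.imread("pics/top0.png")
print("tcp px",proj(info,[[.121,.536,.205],[0,0,0],[.5,0,0]]).round())
b=im.astype(int); 
for p in ((183,228),(253,224),(332,223),(160,235),(218,153),(220,175)): print(p,im[p[1]-1:p[1]+2,p[0]-1:p[0]+2].mean((0,1)).round())
m=((b[:,:,0]-b[:,:,2]>-12)&(b.max(2)>90)).astype(np.uint8)*255
for n,bx in (("L",(155,210,212,245)),("M",(230,210,272,238)),("S",(315,205,350,240))):
    print(n,fit(info,m,.022,bx))
for n,bx in (("sL",(199,145,237,159)),("sM",(243,145,275,159)),("sS",(285,144,310,158))):
    mm=((b.max(2)>140)).astype(np.uint8)*255
    print(n,fit(info,mm,.025,bx))
print(fit(info,((b[:,:,0]-b[:,:,2]>-12)).astype(np.uint8)*255,.005,(185,135,335,205)))
print(ray_plane(info,[(197,150),(319,147),(320,193),(198,196)],.01).round(3))
E
```

```text
tcp px [[ 67. 339.]
 [267. 368.]
 [263. 206.]]
(183, 228) [108. 111. 109.]
(253, 224) [106. 109. 107.]
(332, 223) [118. 122. 120.]
(160, 235) [100. 130. 128.]
(218, 153) [96. 99. 97.]
(220, 175) [102. 104.  97.]
L (array([437. , 260.4]), 82.9, array([ 22.3, 104.1]), 192.0)
M (array([442.4,  38.3]), 80.4, array([22.8, 73.4]), 133.5)
S (array([ 440.6, -217.1]), 121.9, array([20.3, 46.2]), 74.5)Traceback (most recent call last):
  File "<stdin>", line 11, in <module>
  File "h.py", line 17, in fit
    c=max(cs,key=cv2.contourArea)
ValueError: max() iterable argument is empty
```

Run:
```python
from h import *
info=ctrl.camera_info("top");im=cv2.imread("pics/top0.png");b=im.astype(int)
print(fit(info,((b[:,:,0]-b[:,:,2]>-12)).astype(np.uint8)*255,.008,(185,135,335,205)))
print(ray_plane(info,[(197,150),(319,147),(320,193),(198,196)],.01).round(3))
print(ray_plane(info,[(218,153),(258,152),(298,150.5)],.025).round(3))
c=cv2.resize(im[135:265,150:350],None,fx=4,fy=4,interpolation=cv2.INTER_CUBIC)
cv2.imwrite("pics/c1.png",cv2.convertScaleAbs(c,alpha=1.6))
```

```text
(array([620.1,  14.6]), 90.3, array([161.9, 400.7]), 5587.5)
[[ 0.694  0.215  0.01 ]
 [ 0.695 -0.192  0.01 ]
 [ 0.538 -0.188  0.01 ]
 [ 0.538  0.211  0.01 ]]
[[ 0.678  0.144  0.025]
 [ 0.678  0.012  0.025]
 [ 0.68  -0.12   0.025]]
```

View pics/c1.png

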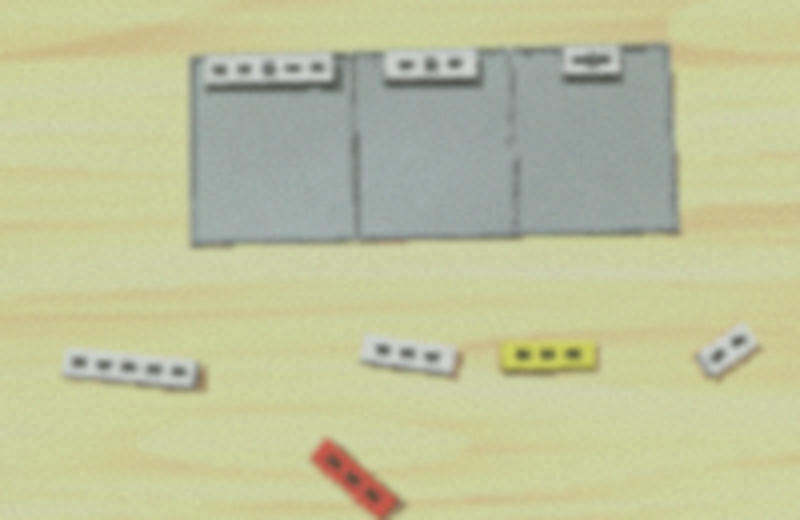

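The crop confirms three plain grey tubes with 5, 3 and 2 slots, matching the samples in the left, middle and right rows. Red and yellow are the decoys. Rack centre is about (0.620, 0.0145), yaw about 0.3°. Next I plan the approach to the long tube.

```bash
cat >> h.py <<'E'
def state():
    o=ctrl.get_obs();return [*o['ee_pos'],np.degrees(o['eef_rot'][2])]
def plan(*wp,start=None):
    """waypoints (x,y,z,yaw deg), tool down -> shift/turn numbers per call, cut into legs <=.19 m, <=29 deg"""
    p=np.array(start if start else state(),float);print("from",p.round(3))
    for w in wp:
        w=np.array(w,float);n=int(max(1,np.ceil(np.linalg.norm((w-p)[:3])/.19),np.ceil(abs(w[3]-p[3])/29)))
        for k in range(n):
            a=p+(w-p)*k/n;d=(w-p)/n;y=np.radians(a[3]);c,s=np.cos(y),np.sin(y)
            print("call",[round(v,4) for v in (c*d[0]+s*d[1],s*d[0]-c*d[1],-d[2])],"az",round(-d[3]/30,4))
        p=w
def wrist(name):
    info=ctrl.camera_info("wrist");im=ctrl.camera("wrist")[:,:,::-1].copy();cv2.imwrite(name,im);return info,im
E
python3 - <<'E'
from h import *
info=ctrl.camera_info("wrist");M=R.from_rotvec(info['rvec']).as_matrix();print("cam",-M.T@info['tvec'],"axes",M.round(2))
plan((.437,.2605,.13,82.9))
E
```

```text
cam [0.05340541 0.5512118  0.38485825] axes [[ 0.22  0.98 -0.  ]
 [ 0.95 -0.21  0.24]
 [ 0.23 -0.05 -0.97]]
from [1.21000e-01 5.36000e-01 2.05000e-01 1.67291e+02]
call [np.float64(-0.123), np.float64(-0.0665), np.float64(0.025)] az 0.9377
call [np.float64(-0.1398), np.float64(-0.0007), np.float64(0.025)] az 0.9377
call [np.float64(-0.1236), np.float64(0.0653), np.float64(0.025)] az 0.9377
```

>>> move_arm(
  targets=[
    [-0.123,-0.0665,0.025,0,0,0.938],
    [-0.123,-0.0665,0.025,0,0,0.938],
    [-0.123,-0.0665,0.025,0,0,0.938],
    [-0.123,-0.0665,0.025,0,0,0.938],
    [-0.123,-0.0665,0.025,0,0,0.938],
  ],
  fingers=1,
  grip_force=25,
)

```text
time_s: 0.52
ee_pos: [0.2284, 0.4423, 0.1796]
eef_rot: [-3.14, 0.001, 2.418]
force: [-1.3, -0.2, 0.1]
grip_width: 0.0943
```

>>> move_arm(
  targets=[
    [-0.14,-0.001,0.025,0,0,0.938],
    [-0.14,-0.001,0.025,0,0,0.938],
    [-0.14,-0.001,0.025,0,0,0.938],
    [-0.14,-0.001,0.025,0,0,0.938],
    [-0.14,-0.001,0.025,0,0,0.938],
  ],
)

```text
time_s: 0.93
ee_pos: [0.3332, 0.3506, 0.1547]
eef_rot: [-3.141, 0.001, 1.93]
force: [-1.2, 0.2, 0.6]
grip_width: 0.094
```

>>> move_arm(
  targets=[
    [-0.124,0.065,0.025,0,0,0.938],
    [-0.124,0.065,0.025,0,0,0.938],
    [-0.124,0.065,0.025,0,0,0.938],
    [-0.124,0.065,0.025,0,0,0.938],
    [-0.124,0.065,0.025,0,0,0.938],
  ],
)

```text
time_s: 1.35
ee_pos: [0.4381, 0.2586, 0.1297]
eef_rot: [-3.141, 0.001, 1.441]
force: [-0.6, 0.5, 0.5]
grip_width: 0.0943
```

Run:
```python
from h import *
info,im=wrist("pics/w1.png");print(state())
b=im.astype(int);m=((b[:,:,0]-b[:,:,2]>-12)&(b.max(2)>90)).astype(np.uint8)*255
print(proj(info,[[.437,.2604,.022]]));
cs,_=cv2.findContours(m,cv2.RETR_EXTERNAL,cv2.CHAIN_APPROX_NONE)
for c in cs:
    if cv2.contourArea(c)>500: x,y,w,h=cv2.boundingRect(c);print((x,y,w,h),fit(info,m,.022,(x,y,x+w,y+h)))
```

```text
[np.float64(0.4369709547606837), np.float64(0.2598176455711831), np.float64(0.13008814546901917), np.float64(82.96132080583033)]
[[260.77032314 188.96965602]]
(383, 333, 33, 39) (array([553.9,  72.7]), 91.0, array([32.4, 52.3]), 748.0)
(377, 203, 135, 93) (array([599.4, 175.1]), 0.3, array([ 85.3, 124.5]), 6536.5)
(250, 129, 26, 112) (array([439.1, 262.1]), 83.0, array([21.2, 99.7]), 2493.0)
```

View pics/w1.png

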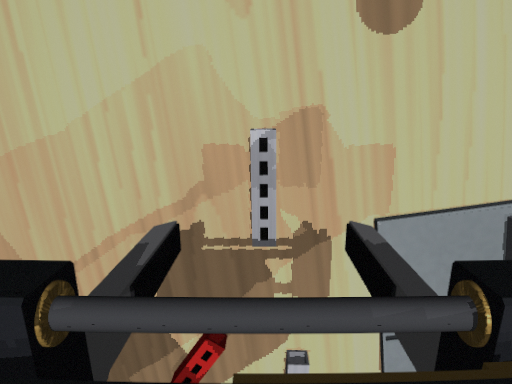

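Tube centred at (263,185) between the fingers; its measurement (439,262 mm, 83°) agrees with the top view. Descend and grip.

>>> move_arm(
  targets=[
    [0.001,0.001,0.035,0,0,0],
    [0.001,0.001,0.07,0,0,0],
    [0.001,0.001,0.1,0,0,0],
    [0.001,0.001,0.117,0,0,0],
    [0.001,0.001,0.125,0,0,0],
  ],
  fingers=0.1,
)

```text
time_s: 1.82
ee_pos: [0.4357, 0.2618, 0.0034]
eef_rot: [-3.139, 0.002, 1.453]
force: [-0.8, -0.0, -0.2]
grip_width: 0.0643
```

>>> move_arm(
  targets=[
    [0,0,0,0,0,0],
    [0,0,0,0,0,0],
    [0,0,0,0,0,0],
    [0,0,0,0,0,0],
    [0,0,0,0,0,0],
  ],
  fingers=-1,
  grip_force=25,
)

```text
time_s: 2.23
ee_pos: [0.4383, 0.261, 0.0065]
eef_rot: [3.14, -0.001, 1.447]
force: [-0.2, -0.2, -0.1]
grip_width: 0.0307
```

>>> move_arm(
  targets=[
    [0,0,0,0,0,0],
    [0,0,0,0,0,0],
    [0,0,0,0,0,0],
    [0,0,0,0,0,0],
    [0,0,0,0,0,0],
  ],
)

```text
time_s: 2.65
ee_pos: [0.4382, 0.2608, 0.0061]
eef_rot: [3.141, -0.0, 1.446]
force: [-0.8, -0.4, 7.2]
grip_width: 0.0217
```

Run:
```python
from h import *
o=ctrl.get_obs();print(o['grip_width'],o['force'],state())
p=state();
plan((p[0],p[1],.08,p[3]),(.606,.148,.08,90.3),(.606,.148,.012,90.3))
```

```text
0.021712273593984987 [-0.79867577 -0.43064414  7.1690863 ] [np.float64(0.4381775618773606), np.float64(0.26079262100740386), np.float64(0.006050783815135831), np.float64(82.87219486396518)]
from [4.3800e-01 2.6100e-01 6.0000e-03 8.2872e+01]
call [np.float64(0.0), np.float64(0.0), np.float64(-0.0739)] az -0.0
call [np.float64(-0.0455), np.float64(0.0903), np.float64(-0.0)] az -0.1238
call [np.float64(-0.0513), np.float64(0.0871), np.float64(-0.0)] az -0.1238
call [np.float64(0.0), np.float64(0.0), np.float64(0.068)] az -0.0
```

>>> move_arm(
  targets=[
    [0,0,-0.01,0,0,0],
    [0,0,-0.03,0,0,0],
    [0,0,-0.05,0,0,0],
    [0,0,-0.067,0,0,0],
    [0,0,-0.074,0,0,0],
  ],
)

```text
time_s: 3.07
ee_pos: [0.4386, 0.261, 0.0821]
eef_rot: [3.139, -0.002, 1.446]
force: [-0.0, 0.3, -0.9]
grip_width: 0.0219
```

>>> move_arm(
  targets=[
    [-0.008,0.015,0,0,0,-0.03],
    [-0.018,0.035,0,0,0,-0.06],
    [-0.028,0.055,0,0,0,-0.09],
    [-0.038,0.075,0,0,0,-0.11],
    [-0.0455,0.0903,0,0,0,-0.124],
  ],
)

```text
time_s: 3.48
ee_pos: [0.5227, 0.2032, 0.0792]
eef_rot: [-3.141, 0.0, 1.511]
force: [-0.2, -0.0, -1.3]
grip_width: 0.022
```

>>> move_arm(
  targets=[
    [-0.012,0.02,0,0,0,-0.03],
    [-0.024,0.04,0,0,0,-0.06],
    [-0.036,0.06,0,0,0,-0.09],
    [-0.046,0.077,0,0,0,-0.11],
    [-0.0513,0.0871,0,0,0,-0.124],
  ],
)

```text
time_s: 3.9
ee_pos: [0.6068, 0.1464, 0.0789]
eef_rot: [-3.141, 0.0, 1.576]
force: [-0.3, -0.4, -0.8]
grip_width: 0.0215
```

Run:
```python
from h import *
info,im=wrist("pics/w2.png");o=ctrl.get_obs();print(o['grip_width'],o['force'],state())
ti=ctrl.camera_info("top");t=ctrl.camera("top")[:,:,::-1];
print("row centre px",proj(info,[[.606,.148,.003],[.682,.148,.025]]))
```

```text
0.02191077617531508 [ 1.20087808 -0.94742963 -2.46648077] [np.float64(0.6075900155155197), np.float64(0.14583145894984928), np.float64(0.0789219614810541), np.float64(90.2601007728632)]
row centre px [[261.23578921 198.26691892]
 [365.98609017 206.49560618]]
```

View pics/w2.png

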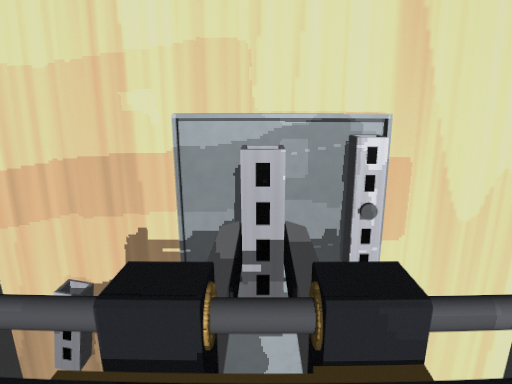

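Tube held with slots up, over the left row with its sample beside it (bolt at (368,211)). The row's left rim is at v≈115. Checking clearance.

Run:
```python
from h import *
info=ctrl.camera_info("wrist")
print("rim outer/inner",ray_plane(info,[(280,113),(280,120)],.01).round(4))
print("bolt",ray_plane(info,[(368.5,210)],.028).round(4))
print("sample end top",ray_plane(info,[(368,136)],.025).round(4))
print("tube end top",ray_plane(info,[(263,146.5)],.096).round(4))
print("near wall",ray_plane(info,[(176,200),(388,130)],.01).round(4))
plan((.606,.1465,.0115,90.3))
```

```text
rim outer/inner [[0.6189 0.2138 0.01  ]
 [0.619  0.2088 0.01  ]]
bolt [[0.6826 0.1466 0.028 ]]
sample end top [[0.6791 0.1989 0.025 ]]
tube end top [[0.6068 0.1988 0.096 ]]
near wall [[0.5402 0.1487 0.01  ]
 [0.6981 0.2022 0.01  ]]
from [6.0600e-01 1.4700e-01 7.9000e-02 9.0224e+01]
call [np.float64(-0.0003), np.float64(-0.0003), np.float64(0.0673)] az -0.0025
```

>>> move_arm(
  targets=[
    [0,0,0.025,0,0,0],
    [0,0,0.045,0,0,0],
    [0,0,0.058,0,0,0],
    [0,0,0.065,0,0,0],
    [0,0,0.067,0,0,0],
  ],
)

```text
time_s: 4.42
ee_pos: [0.6048, 0.1482, 0.0114]
eef_rot: [-3.14, 0.0, 1.577]
force: [-0.5, 1.0, -0.8]
grip_width: 0.0216
```

>>> move_arm(
  targets=[
    [0,0,0.0005,0,0,0],
    [0,0,0.001,0,0,0],
    [0,0,0.0015,0,0,0],
    [0,0,0.002,0,0,0],
    [0,0,0.002,0,0,0],
  ],
)

```text
time_s: 4.83
ee_pos: [0.6059, 0.148, 0.0109]
eef_rot: [3.141, -0.0, 1.576]
force: [0.0, 0.3, -1.1]
grip_width: 0.0216
```

>>> move_arm(
  targets=[
    [0,0,0.0005,0,0,0],
    [0,0,0.001,0,0,0],
    [0,0,0.001,0,0,0],
    [0,0,0.001,0,0,0],
    [0,0,0.001,0,0,0],
  ],
)

```text
time_s: 5.25
ee_pos: [0.6057, 0.1479, 0.0095]
eef_rot: [3.142, 0.0, 1.576]
force: [0.2, 0.3, -1.4]
grip_width: 0.0221
```

Run:
```python
from h import *
f=[]
for _ in range(4): ctrl.camera("side"); o=ctrl.get_obs(); f.append([*o['force'],o['ee_pos'][2]*1000])
print(np.round(f,2))
```

```text
[[-0.45 -0.32 -1.43  9.46]
 [ 0.01  0.83 -1.1   9.46]
 [-0.71  0.57 -0.42  9.44]
 [-0.35 -0.36 -1.03  9.46]]
```

>>> move_arm(
  targets=[
    [0,0,0.0003,0,0,0],
    [0,0,0.0006,0,0,0],
    [0,0,0.001,0,0,0],
    [0,0,0.001,0,0,0],
    [0,0,0.001,0,0,0],
  ],
)

```text
time_s: 5.87
ee_pos: [0.6057, 0.1479, 0.009]
eef_rot: [3.142, 0.0, 1.576]
force: [-3.8, -0.5, 7.0]
grip_width: 0.0214
```

Run:
```python
from h import *
f=[]
for _ in range(4): ctrl.camera("side"); o=ctrl.get_obs(); f.append([*o['force'],o['ee_pos'][2]*1000])
print(np.round(f,2))
```

```text
[[-3.78 -1.07  5.72  9.11]
 [-4.13 -0.69  6.51  9.07]
 [-3.77 -1.35  6.68  9.06]
 [-4.53 -0.16  5.61  9.07]]
```

Contact (6 N up). Release, rise and plan to the medium tube.

>>> move_arm(
  targets=[
    [0,0,0,0,0,0],
    [0,0,0,0,0,0],
    [0,0,0,0,0,0],
    [0,0,0,0,0,0],
    [0,0,0,0,0,0],
  ],
  fingers=0.0,
)

```text
time_s: 6.48
ee_pos: [0.6057, 0.1479, 0.0084]
eef_rot: [-3.142, 0.0, 1.576]
force: [0.1, 0.3, -0.3]
grip_width: 0.0465
```

>>> move_arm(
  targets=[
    [0,0,-0.01,0,0,0],
    [0,0,-0.03,0,0,0],
    [0,0,-0.06,0,0,0],
    [0,0,-0.09,0,0,0],
    [0,0,-0.12,0,0,0],
  ],
)

```text
time_s: 6.9
ee_pos: [0.6055, 0.1479, 0.1306]
eef_rot: [3.141, -0.0, 1.576]
force: [-0.0, 0.0, -0.4]
grip_width: 0.0467
```

Run:
```python
from h import *
wrist("pics/w3.png")
plan((.442,.038,.13,80.4))
```

```text
from [ 0.608  0.148  0.137 90.316]
call [np.float64(-0.0547), np.float64(-0.0832), np.float64(0.0037)] az 0.1653
call [np.float64(-0.0617), np.float64(-0.0782), np.float64(0.0037)] az 0.1653
```

View pics/w3.png

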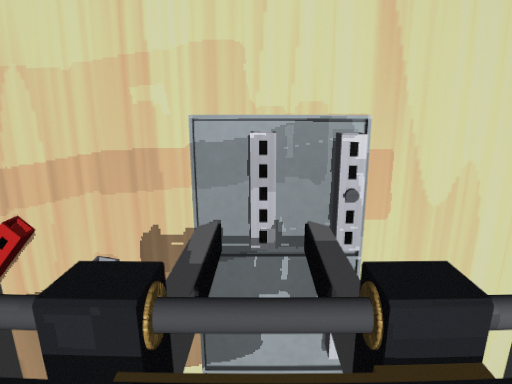

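Long tube lies flat and parallel in the left row (263,190), slots up, matching its sample. On to the medium tube.

>>> move_arm(
  targets=[
    [-0.0547,-0.0825,0,0,0,0.165],
    [-0.0547,-0.0825,0,0,0,0.165],
    [-0.0547,-0.0825,0,0,0,0.165],
    [-0.0547,-0.0825,0,0,0,0.165],
    [-0.0547,-0.0825,0,0,0,0.165],
  ],
)

```text
time_s: 7.37
ee_pos: [0.5238, 0.0926, 0.1295]
eef_rot: [3.14, -0.0, 1.489]
force: [0.7, 0.9, -0.1]
grip_width: 0.0471
```

>>> move_arm(
  targets=[
    [-0.0617,-0.0775,0,0,0,0.165],
    [-0.0617,-0.0775,0,0,0,0.165],
    [-0.0617,-0.0775,0,0,0,0.165],
    [-0.0617,-0.0775,0,0,0,0.165],
    [-0.0617,-0.0775,0,0,0,0.165],
  ],
)

```text
time_s: 7.78
ee_pos: [0.4423, 0.0377, 0.1292]
eef_rot: [3.14, -0.0, 1.403]
force: [0.2, 1.1, -0.5]
grip_width: 0.047
```

Run:
```python
from h import *
ctrl.camera("wrist")
info,im=wrist("pics/w4.png");print(state())
b=im.astype(int);m=((b[:,:,0]-b[:,:,2]>-12)&(b.max(2)>90)).astype(np.uint8)*255
print(proj(info,[[.4424,.0383,.022]]));
cs,_=cv2.findContours(m,cv2.RETR_EXTERNAL,cv2.CHAIN_APPROX_NONE)
for c in cs:
    if cv2.contourArea(c)>400: x,y,w,h=cv2.boundingRect(c);print((x,y,w,h),fit(info,m,.022,(x,y,x+w,y+h)))
```

```text
[np.float64(0.4425516668475511), np.float64(0.03808977434987889), np.float64(0.12875862417043546), np.float64(80.43655588013131)]
[[261.73415428 190.7481786 ]]
(485, 330, 27, 22) (array([ 654.8, -155.5]), 179.1, array([24.9, 27.8]), 436.5)
(388, 239, 124, 56) (array([606.3, -74.9]), 0.3, array([ 57.4, 118.1]), 2581.0)
(252, 147, 26, 87) (array([445. ,  37.3]), 80.7, array([21.7, 77.5]), 2014.5)
(352, 0, 160, 261) (array([600.6,  66.4]), 90.4, array([126. , 223.1]), 32770.0)
```

View pics/w4.png

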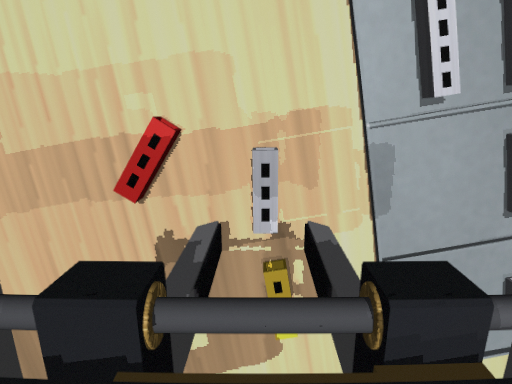

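Medium tube centred at (264,190), 80.7°; the yellow look-alike is behind it at (278,285), clear of the pads. Descend and grip.

>>> move_arm(
  targets=[
    [0,0.0015,0.035,0,0,0],
    [0,0.0015,0.07,0,0,0],
    [0,0.0015,0.1,0,0,0],
    [0,0.0015,0.117,0,0,0],
    [0,0.0015,0.123,0,0,0],
  ],
)

```text
time_s: 8.3
ee_pos: [0.4421, 0.0379, 0.0027]
eef_rot: [-3.138, 0.001, 1.404]
force: [-0.2, -0.1, 0.6]
grip_width: 0.0468
```

>>> move_arm(
  targets=[
    [0,0,0,0,0,0],
    [0,0,0,0,0,0],
    [0,0,0,0,0,0],
    [0,0,0,0,0,0],
    [0,0,0,0,0,0],
  ],
  fingers=-1,
  grip_force=25,
)

```text
time_s: 8.72
ee_pos: [0.4437, 0.0374, 0.0066]
eef_rot: [3.139, -0.0, 1.404]
force: [0.9, 0.8, 5.3]
grip_width: 0.0221
```

>>> move_arm(
  targets=[
    [0,0,0,0,0,0],
    [0,0,0,0,0,0],
    [0,0,0,0,0,0],
    [0,0,0,0,0,0],
    [0,0,0,0,0,0],
  ],
)

```text
time_s: 9.13
ee_pos: [0.4437, 0.0374, 0.0066]
eef_rot: [3.139, -0.001, 1.403]
force: [-0.6, 1.0, 7.1]
grip_width: 0.0216
```

>>> move_arm(
  targets=[
    [0,0,-0.01,0,0,0],
    [0,0,-0.03,0,0,0],
    [0,0,-0.05,0,0,0],
    [0,0,-0.067,0,0,0],
    [0,0,-0.074,0,0,0],
  ],
)

```text
time_s: 9.55
ee_pos: [0.4436, 0.0373, 0.0822]
eef_rot: [3.138, -0.001, 1.403]
force: [0.2, 0.5, -1.0]
grip_width: 0.0219
```

>>> move_arm(
  targets=[
    [0,0.02,0,0,0,-0.04],
    [0.001,0.055,0,0,0,-0.1],
    [0.002,0.095,0,0,0,-0.2],
    [0.003,0.135,0,0,0,-0.29],
    [0.003,0.1635,0,0,0,-0.33],
  ],
)

```text
time_s: 9.97
ee_pos: [0.6067, 0.0126, 0.0793]
eef_rot: [3.141, 0.0, 1.579]
force: [-0.6, 0.4, -0.9]
grip_width: 0.0219
```

Run:
```python
from h import *
ctrl.camera("wrist")
info,im=wrist("pics/w5.png");o=ctrl.get_obs();print(o['grip_width'],o['force'],state())
```

```text
0.021480098634420526 [-0.84199298 -0.13427986 -1.06389902] [np.float64(0.6068553700448808), np.float64(0.012236886242611805), np.float64(0.07867265456245609), np.float64(90.31471140325665)]
```

View pics/w5.png

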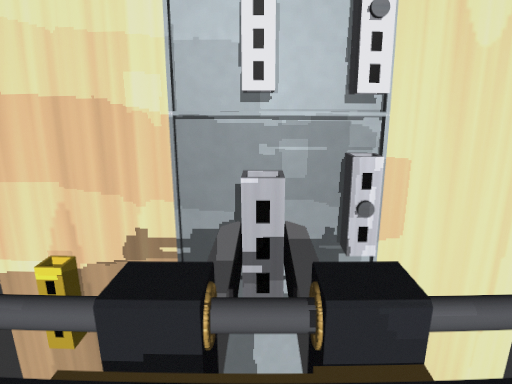

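Medium tube held level, slots up, over the middle row; its sample's bolt is at (366,209). Lower.

>>> move_arm(
  targets=[
    [0,0,0.025,0,0,0],
    [0,0,0.045,0,0,0],
    [0,0,0.058,0,0,0],
    [0,0,0.065,0,0,0],
    [0,0,0.067,0,0,0],
  ],
)

```text
time_s: 10.48
ee_pos: [0.6037, 0.0131, 0.0116]
eef_rot: [-3.14, -0.0, 1.576]
force: [0.2, 0.1, -1.2]
grip_width: 0.0217
```

>>> move_arm(
  targets=[
    [0,0,0.0005,0,0,0],
    [0,0,0.001,0,0,0],
    [0,0,0.0015,0,0,0],
    [0,0,0.002,0,0,0],
    [0,0,0.0025,0,0,0],
  ],
)

```text
time_s: 10.9
ee_pos: [0.6047, 0.0131, 0.0105]
eef_rot: [3.141, 0.0, 1.576]
force: [0.2, 0.4, -0.2]
grip_width: 0.0219
```

Run:
```python
from h import *
f=[]
for _ in range(4): ctrl.camera("side"); o=ctrl.get_obs(); f.append([*o['force'],o['ee_pos'][2]*1000])
print(np.round(f,2))
```

```text
[[ 0.29  0.16 -0.57 10.23]
 [-0.31  0.5  -1.02 10.15]
 [-0.32 -0.36 -1.07 10.11]
 [ 0.5  -0.37 -1.69 10.08]]
```

>>> move_arm(
  targets=[
    [0,0,0.0003,0,0,0],
    [0,0,0.0006,0,0,0],
    [0,0,0.001,0,0,0],
    [0,0,0.001,0,0,0],
    [0,0,0.001,0,0,0],
  ],
)

```text
time_s: 11.52
ee_pos: [0.6045, 0.013, 0.0096]
eef_rot: [3.141, 0.0, 1.576]
force: [-4.0, 0.3, 7.2]
grip_width: 0.0217
```

Run:
```python
from h import *
f=[]
for _ in range(4): ctrl.camera("side"); o=ctrl.get_obs(); f.append([*o['force'],o['ee_pos'][2]*1000])
print(np.round(f,2))
```

```text
[[-4.2  -0.22  6.84  9.62]
 [-4.98 -0.46  7.05  9.59]
 [-4.13 -1.07  7.38  9.59]
 [-3.36 -0.44  6.78  9.61]]
```

>>> move_arm(
  targets=[
    [0,0,0,0,0,0],
    [0,0,0,0,0,0],
    [0,0,0,0,0,0],
    [0,0,0,0,0,0],
    [0,0,0,0,0,0],
  ],
  fingers=0.0,
)

```text
time_s: 12.13
ee_pos: [0.6044, 0.013, 0.0088]
eef_rot: [-3.141, -0.0, 1.576]
force: [-0.3, -0.4, 0.3]
grip_width: 0.0463
```

>>> move_arm(
  targets=[
    [0,0,-0.01,0,0,0],
    [0,0,-0.03,0,0,0],
    [0,0,-0.06,0,0,0],
    [0,0,-0.09,0,0,0],
    [0,0,-0.12,0,0,0],
  ],
)

```text
time_s: 12.55
ee_pos: [0.6043, 0.0131, 0.1311]
eef_rot: [3.141, 0.0, 1.576]
force: [0.0, -0.5, -0.9]
grip_width: 0.047
```

Run:
```python
from h import *
wrist("pics/w6.png");print(state())
plan((.4405,-.217,.13,121.9),start=(.6045,.013,.1285,90.3))
```

```text
[np.float64(0.6066407138974406), np.float64(0.013004999807507333), np.float64(0.13762913742066815), np.float64(90.31537328489404)]
from [6.04e-01 1.30e-02 1.28e-01 9.03e+01]
call [np.float64(-0.1146), np.float64(-0.0826), np.float64(-0.0008)] az -0.5267
call [np.float64(-0.0877), np.float64(-0.1107), np.float64(-0.0008)] az -0.5267
```

>>> move_arm(
  targets=[
    [-0.1146,-0.0826,0,0,0,-0.527],
    [-0.1146,-0.0826,0,0,0,-0.527],
    [-0.1146,-0.0826,0,0,0,-0.527],
    [-0.1146,-0.0826,0,0,0,-0.527],
    [-0.1146,-0.0826,0,0,0,-0.527],
  ],
)

```text
time_s: 13.02
ee_pos: [0.5209, -0.1047, 0.1298]
eef_rot: [3.141, 0.001, 1.849]
force: [-0.3, 0.4, 0.3]
grip_width: 0.0469
```

>>> move_arm(
  targets=[
    [-0.0877,-0.1107,0,0,0,-0.527],
    [-0.0877,-0.1107,0,0,0,-0.527],
    [-0.0877,-0.1107,0,0,0,-0.527],
    [-0.0877,-0.1107,0,0,0,-0.527],
    [-0.0877,-0.1107,0,0,0,-0.527],
  ],
)

```text
time_s: 13.43
ee_pos: [0.439, -0.2195, 0.1295]
eef_rot: [-3.142, 0.001, 2.125]
force: [0.3, 1.1, 0.4]
grip_width: 0.0472
```

Run:
```python
from h import *
ctrl.camera("wrist")
info,im=wrist("pics/w7.png");print(state())
b=im.astype(int);m=((b[:,:,0]-b[:,:,2]>-12)&(b.max(2)>90)).astype(np.uint8)*255
print(proj(info,[[.4406,-.217,.022]]));
cs,_=cv2.findContours(m,cv2.RETR_EXTERNAL,cv2.CHAIN_APPROX_NONE)
for c in cs:
    if cv2.contourArea(c)>400: x,y,w,h=cv2.boundingRect(c);print((x,y,w,h),fit(info,m,.022,(x,y,x+w,y+h)))
```

```text
[np.float64(0.44082616027039484), np.float64(-0.2171491831015489), np.float64(0.12944983245165703), np.float64(121.83790544673111)]
[[263.61452361 189.88552138]]
(251, 166, 26, 54) (array([ 441.9, -219.6]), 123.6, array([21.8, 48.5]), 1239.0)
(373, 21, 139, 274) (array([613.5, -89.8]), 90.2, array([153.6, 196.1]), 18473.5)
```

View pics/w7.png

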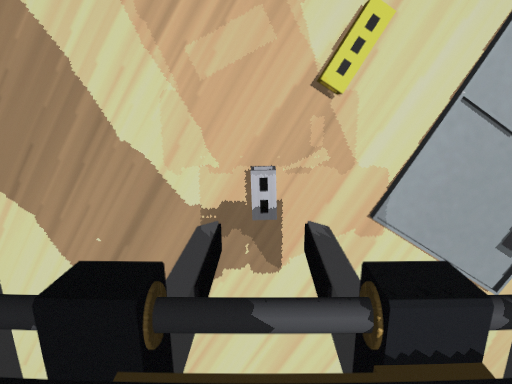

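Short tube centred at (263,193) between the fingers, long axis along the tool's x. Descend and grip.

>>> move_arm(
  targets=[
    [-0.001,0,0.035,0,0,0],
    [-0.001,0,0.07,0,0,0],
    [-0.001,0,0.1,0,0,0],
    [-0.001,0,0.117,0,0,0],
    [-0.001,0,0.1235,0,0,0],
  ],
)

```text
time_s: 13.95
ee_pos: [0.4408, -0.216, 0.003]
eef_rot: [-3.14, -0.003, 2.13]
force: [-0.1, -0.0, 0.1]
grip_width: 0.0468
```

>>> move_arm(
  targets=[
    [0,0,0,0,0,0],
    [0,0,0,0,0,0],
    [0,0,0,0,0,0],
    [0,0,0,0,0,0],
    [0,0,0,0,0,0],
  ],
  fingers=-1,
  grip_force=25,
)

```text
time_s: 14.37
ee_pos: [0.4418, -0.2181, 0.0067]
eef_rot: [3.14, 0.002, 2.128]
force: [-0.1, 2.3, 7.4]
grip_width: 0.0216
```

>>> move_arm(
  targets=[
    [0,0,0,0,0,0],
    [0,0,0,0,0,0],
    [0,0,0,0,0,0],
    [0,0,0,0,0,0],
    [0,0,0,0,0,0],
  ],
)

```text
time_s: 14.78
ee_pos: [0.4417, -0.2181, 0.0066]
eef_rot: [3.14, 0.002, 2.128]
force: [-1.0, 2.5, 8.0]
grip_width: 0.0215
```

Run:
```python
from h import *
p=state();plan((.606,-.119,p[2],90.3))
```

```text
from [ 4.42000e-01 -2.18000e-01  7.00000e-03  1.21922e+02]
call [np.float64(-0.0014), np.float64(0.0959), np.float64(-0.0)] az 0.527
call [np.float64(0.0248), np.float64(0.0926), np.float64(-0.0)] az 0.527
```

>>> move_arm(
  targets=[
    [0,0,-0.01,0,0,0],
    [0,0,-0.03,0,0,0],
    [0,0,-0.05,0,0,0],
    [0,0,-0.067,0,0,0],
    [0,0,-0.074,0,0,0],
  ],
)

```text
time_s: 15.2
ee_pos: [0.4418, -0.2184, 0.0825]
eef_rot: [3.14, 0.003, 2.128]
force: [-0.1, 0.1, -0.2]
grip_width: 0.0218
```

>>> move_arm(
  targets=[
    [0,0.015,0,0,0,0.1],
    [0,0.035,0,0,0,0.22],
    [-0.001,0.055,0,0,0,0.33],
    [-0.001,0.077,0,0,0,0.44],
    [-0.0014,0.0959,0,0,0,0.527],
  ],
)

```text
time_s: 15.62
ee_pos: [0.5239, -0.1676, 0.0795]
eef_rot: [-3.142, -0.0, 1.849]
force: [-0.1, -0.7, -0.0]
grip_width: 0.0218
```

>>> move_arm(
  targets=[
    [0.006,0.022,0,0,0,0.13],
    [0.012,0.044,0,0,0,0.26],
    [0.018,0.065,0,0,0,0.38],
    [0.022,0.082,0,0,0,0.48],
    [0.0248,0.0926,0,0,0,0.527],
  ],
)

```text
time_s: 16.03
ee_pos: [0.6063, -0.1177, 0.0793]
eef_rot: [-3.141, -0.0, 1.574]
force: [-0.8, 0.0, -0.5]
grip_width: 0.0216
```

Run:
```python
from h import *
ctrl.camera("wrist")
info,im=wrist("pics/w8.png");o=ctrl.get_obs();print(o['grip_width'],o['force'],state())
```

```text
0.021649924397276303 [-0.80965302 -0.9447663  -0.29631398] [np.float64(0.6058258176358706), np.float64(-0.11789767302399386), np.float64(0.07911494601733716), np.float64(90.3649194797007)]
```

View pics/w8.png

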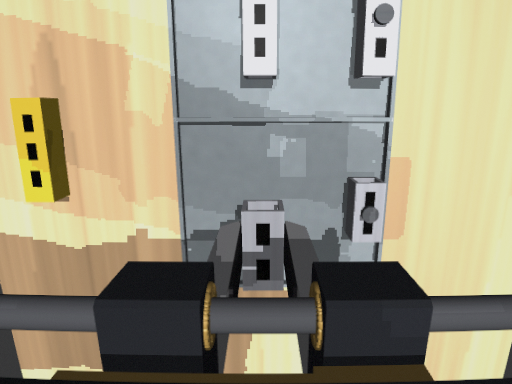

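Short tube level, slots up, over the right row with its sample (bolt at (370,214)); the medium tube is in the middle row at (260,40). Lower.

>>> move_arm(
  targets=[
    [0,0,0.025,0,0,0],
    [0,0,0.045,0,0,0],
    [0,0,0.058,0,0,0],
    [0,0,0.065,0,0,0],
    [0,0,0.067,0,0,0],
  ],
)

```text
time_s: 16.55
ee_pos: [0.6044, -0.119, 0.0115]
eef_rot: [-3.14, -0.0, 1.576]
force: [-0.4, -0.1, 0.2]
grip_width: 0.0218
```

>>> move_arm(
  targets=[
    [0,0,0.0005,0,0,0],
    [0,0,0.001,0,0,0],
    [0,0,0.0015,0,0,0],
    [0,0,0.002,0,0,0],
    [0,0,0.0025,0,0,0],
  ],
)

```text
time_s: 16.97
ee_pos: [0.6055, -0.1188, 0.0105]
eef_rot: [3.141, 0.0, 1.576]
force: [1.2, -0.4, -1.3]
grip_width: 0.0219
```

>>> move_arm(
  targets=[
    [0,0,0.0003,0,0,0],
    [0,0,0.0006,0,0,0],
    [0,0,0.001,0,0,0],
    [0,0,0.001,0,0,0],
    [0,0,0.001,0,0,0],
  ],
)

```text
time_s: 17.38
ee_pos: [0.6053, -0.1187, 0.0097]
eef_rot: [3.141, 0.0, 1.576]
force: [-2.9, 0.8, 7.7]
grip_width: 0.0216
```

Run:
```python
from h import *
f=[]
for _ in range(4): ctrl.camera("side"); o=ctrl.get_obs(); f.append([*o['force'],o['ee_pos'][2]*1000])
print(np.round(f,2))
```

```text
[[-3.85  0.26  6.97  9.7 ]
 [-4.26  0.84  7.09  9.69]
 [-4.65  1.28  7.1   9.72]
 [-4.28  1.24  7.56  9.71]]
```

Contact. Release, rise, then back off toward the robot to clear the view.

>>> move_arm(
  targets=[
    [0,0,0,0,0,0],
    [0,0,0,0,0,0],
    [0,0,0,0,0,0],
    [0,0,0,0,0,0],
    [0,0,0,0,0,0],
  ],
  fingers=0.0,
)

```text
time_s: 18.0
ee_pos: [0.6052, -0.1188, 0.0089]
eef_rot: [-3.142, -0.0, 1.576]
force: [-0.1, -0.8, 0.3]
grip_width: 0.0466
```

>>> move_arm(
  targets=[
    [0,0,-0.01,0,0,0],
    [0,0,-0.03,0,0,0],
    [0,0,-0.06,0,0,0],
    [0,0,-0.1,0,0,0],
    [0,0,-0.14,0,0,0],
  ],
)

```text
time_s: 18.42
ee_pos: [0.6047, -0.1187, 0.1509]
eef_rot: [-3.141, -0.0, 1.576]
force: [0.6, -0.3, -0.1]
grip_width: 0.0469
```

>>> move_arm(
  targets=[
    [0,-0.02,-0.02,0,0,0],
    [0,-0.06,-0.04,0,0,0],
    [0,-0.1,-0.05,0,0,0],
    [0,-0.14,-0.05,0,0,0],
    [0,-0.17,-0.05,0,0,0],
  ],
)

```text
time_s: 18.83
ee_pos: [0.4328, -0.1195, 0.2001]
eef_rot: [3.14, 0.001, 1.576]
force: [-0.3, -0.8, 0.3]
grip_width: 0.0469
```

>>> move_arm(
  targets=[
    [0,-0.03,0,0,0,0],
    [0,-0.06,0,0,0,0],
    [0,-0.08,0,0,0,0],
    [0,-0.09,0,0,0,0],
    [0,-0.09,0,0,0,0],
  ],
)

```text
time_s: 19.25
ee_pos: [0.3445, -0.1203, 0.1998]
eef_rot: [3.14, 0.001, 1.575]
force: [0.6, 0.2, 0.4]
grip_width: 0.0471
```

Run:
```python
from h import *
print(state(),ctrl.get_obs()['time_s'])
info=ctrl.camera_info("top");im=ctrl.camera("top")[:,:,::-1].copy();s=ctrl.camera("side")[:,:,::-1]
g=im.astype(int).max(2)
m=(g>120).astype(np.uint8)*255
for n,y in (("L",.1475),("M",.013),("S",-.119)):
    u,v=proj(info,[[.605,y,.025]])[0].round().astype(int)
    try: print(n,(u,v),fit(info,m,.025,(u-19,v-9,u+19,v+9)))
    except Exception as e: print(n,(u,v),"no blob",e)
c=cv2.resize(im[135:265,150:350],None,fx=4,fy=4,interpolation=cv2.INTER_CUBIC)
d=cv2.resize(s[140:270,175:335],None,fx=3,fy=3,interpolation=cv2.INTER_CUBIC)
o=np.zeros((600,800,3),np.uint8);o[:300,:462]=cv2.resize(c,(462,300));o[300:,:800]=0
o[210:600,320:800]=np.where(True,d,0);o[:300,:462]=cv2.resize(c,(462,300))
cv2.imwrite("pics/f.png",cv2.convertScaleAbs(o,alpha=1.5))
```

```text
[np.float64(0.344462866518568), np.float64(-0.12030208170770475), np.float64(0.19981956349046412), np.float64(90.26579054888242)] 19.25
L (np.int64(217), np.int64(174)) (array([606.7, 150.7]), 88.7, array([ 20.1, 104.4]), 179.0)
M (np.int64(258), np.int64(174)) (array([606.3,  15.1]), 91.6, array([22.4, 75.4]), 98.5)
S (np.int64(299), np.int64(173)) (array([ 607.1, -118.7]), 88.7, array([20.2, 42.7]), 64.0)
```

View pics/f.png

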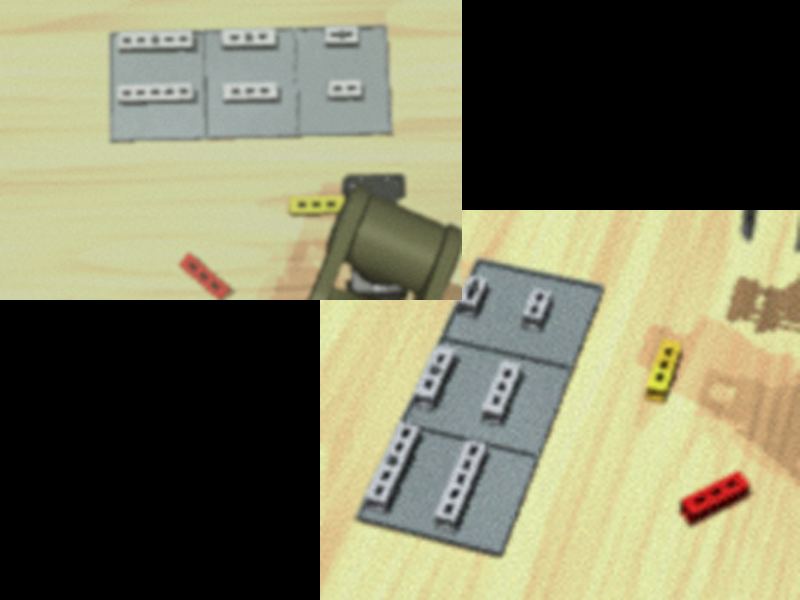

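Both views show each tube flat in its matching row, slots up and parallel to its sample. Red and yellow are untouched and the arm is clear. Handing in.

```bash
python3 -c "
from station import ctrl
print(ctrl.hand_in())"
```

```text
the job is handed in; nothing more can be done
None
```

All three loose tubes are in the rack rows that match their samples: long on the left, medium in the middle and short on the right. I handed the job in at about 19 s of the 62 s allowed.

- **Setting down:** each tube was lowered until it touched the row floor (about 7 N upward), then released. The largest force reading I saw was about 8 N.
- **Last checks:** the top and side views show each tube flat, slots up and within about 2° of its sample. Measured lengths were 104, 75 and 43 mm (nominally 105, 75 and 45). The final top-view centres were within about 4 mm of where the tubes were released.
- **Left alone:** the red and yellow look-alikes have not moved, and the arm's path stayed away from the bin, spray can and hammer. I didn't look at those three again in the final pictures. No check failed.

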